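Nudge the dish carrier onto its locating pin

ROBOT

A 6-joint arm with a two-finger parallel gripper is mounted at the origin on a cart in front of the work surface, level with it; the furniture and walls round the work are solid. World frame = base frame: x ahead of the robot, y to its left, z up, the work surface at z = 0. Lengths are in m, angles in rad, forces in N, time in s.
With the tool pointing down it reaches from about 0.35 to 0.975 m from the base axis. Payload 4.9 kg.
Tool frame: the origin (TCP) lies at the very end of the fingers, on their centre line; the grasp point (between the pads) lies 19 mm behind it (ctrl.grip_point_offset is the distance from the TCP to the grasp point, in m); z points along the fingers, y is the line along which they close (so a half turn about z gives the same grasp; the last joint's range is limited). The gripper opens to 85 mm and grips with 20 to 120 N. Pads are 22 mm wide; open, the fingers measure 114 mm over their backs; the gripper's body (76 mm by 85 mm) begins 54 mm behind the grasp point. The pads swing forward as they close: fully open they stand 13 mm farther back than shut.
Start: joints at [1.091, 0.053, 1.613, -0, 1.476, -0.119], TCP at [0.221, 0.585, 0.231] pointing down, gripper open.
Joint ranges: [-3.01, 3.01], [-1.01, 2.22], [0.06, 2.58], [-1.02, 4.17], [0.09, 2.62], [-3.14, 3.14]. Speed limits (rad/s): [2.57, 2.57, 3.14, 3.14, 3.14, 3.14].

INTERFACE

Orientations are given as a rotation vector (axis times angle).
In Python, from station import ctrl gives the robot as it stands.
- The arm moves only by the tool send_rows, never from a script. Its argument "rows" is a list of rows, each a list of 3 entries, a list of its own where there are three numbers: the finger opening in cm, from 0 to 8.54, then the shift along the tool's x, y, z in cm, then the turn about the tool's z in degrees. A call has 1 to 10 rows; each row shifts and turns the commanded pose from where the row before left it, along the tool's axes as they then stand; what a row does not reach is not made up. A row lasts 1/8 s, in which the tool goes at most 62.5 mm and 10.7 degrees, less where a joint would pass 70% of its speed; a pose out of reach is approached as far as the arm can. A call with a gripper value outside its range is refused whole. The fingers move at their own pace and stop on an object; "newtons" is the grip in N (left out, the last holds). Time passes only in rows, so rows that do not move let the fingers close. It gives the time, the measured TCP pose, the force, the opening and the grip force at its end, in the units of the state.
- ctrl.get_obs(): the state, without advancing time (a new reading comes with each control period).
- ctrl.get_image(name): name is "scene" or "side" or "wrist"; returns a dict with "frame" (400x640x3 uint8, red, green, blue), "range_z" (400x640 float32, m along the optical axis (not along the pixel's ray), 0 where there is no reading), "fx", "fy", "cx", "cy" (pixels), "cam_to_world" (4x4, takes a point from camera to world coordinates). Camera axes: x right, y down, z forward; pixel columns grow to the right and rows downward; lengths in m; the calibration is good to about 2 mm. A picture is of the moment at which its call begins.
- ctrl.finish_job(): hands the job in; it is judged then, once.
The state is a dict: "t": time; "q": joint angles; "dq": joint speeds; "effort": joint torques, N m; "tool_pos": TCP position; "tool_rot": TCP orientation; "contact_force": force on the tool from outside, world axes, zero at the start; "wrist_torque": the same for the moment, N m; "opening": finger opening in m; "grip_force": force on a finger pad.
Only numpy, scipy, OpenCV 4.12 (cv2) and the standard library are available. Lean on these libraries where they do the work, as an engineer would, in place of code of your own. Each camera call takes 0.05 s, during which the arm holds its last target. There are 200 camera calls.

TASK

The grey dish carrier is riding on top of the locating pin of its metal base. Without lifting it, nudge it gently back against the fence and along the fence until its hole drops over the pin and it lies flat on the base, square to the fence. The small dish must stay sitting in the carrier's ring, and the big dish and the marker near the base must stay where they are.

Things in the scene. Friction and masses are not known exactly. Their poses are not given: they have to be found in the camera images.
- locating_base: Fixed metal base on the table, deck 155 x 250 mm, its top 12 mm above the table. Origin at the underside; x axis points across the deck towards the fence, y along the fence. The deck spans x -85..+70 mm, y -125..+125 mm. The fence is a straight steel wall along the far edge with its inner face at x = +55 mm, 12 mm thick, as long as the deck, its top 30 mm above the table (18 mm above the deck).
- pin_foot (a point): Centre of the foot of the base's fixed upright locating pin, on the deck's top (base x = +5 mm, y = +40 mm, z = 12 mm). The pin is 14 mm in diameter, stands 7 mm above the deck and has a slightly bevelled top.
- carrier: Loose grey plate, 100 mm (its x) x 160 mm (its y) x 8 mm thick, about 0.35 kg. Origin at the centre of its underside, z out of its top. Its top has a ring, 68 mm outside and 5 mm high, centred 25 mm to -y of the origin. At the start it rides on the pin: +y end raised 9 to 12 mm, -y edge on the deck, turned up to 7 degrees; 14 to 26 mm short of the fence, 10 to 26 mm too far to +y along it.
- carrier_hole (a point): Centre of the carrier's round through hole at its underside, 50 mm to +y of the carrier's origin. It is 17 mm in diameter (1.5 mm play all round the pin). With the carrier's long +x side flat against the fence the hole has the pin's x; slid along the fence, the plate then drops onto the deck when the hole meets the pin, and stops hard against the pin's side.
- dish_seat (a point): Centre of the floor of the ring on the carrier's top (62 mm inside diameter).
- dish: Small covered petri dish, 60 mm in diameter, 13 mm high, loose in the carrier's ring. Origin at the centre of its underside.
- big_dish: Bystander: covered petri dish, 90 mm in diameter, 14 mm high, loose on the table on the robot's side of the base. Origin at the centre of its underside.
- marker: Bystander: marker pen, 135 mm long, 17 mm thick, lying on the table on the robot's side of the base, roughly parallel to the base's x. Origin at the middle of its underside, length along its y.
There are look-alikes about, which are no part of the job. What is meant by the dish is not black or turquoise, and is the smaller of those in its own colour.

How it is judged:
At the end, for the whole second after the job is handed in: The carrier lies flat on the deck (within 0.02 rad and 2 mm) with its hole over the pin (centres within 4 mm), its long side parallel to the fence within 0.05 rad, at rest, with the small dish in its ring (within 6 mm of the seat) (horizontal distance between carrier_hole and pin_foot below 0.004 m and z of carrier_hole in the frame of pin_foot below 0.002 m and angle between carrier's own z axis and vertical below 0.02 rad and angle between the y axis of carrier and the y axis of locating_base, either way round below 0.05 rad and distance between dish and dish_seat below 0.006 m and linear speed of carrier below 0.01 m/s); the robot touches nothing.
It fails at once if the carrier is lifted (its origin more than 16 mm above the deck) (z of carrier in the frame of pin_foot above 0.016 m).
It fails at once if the carrier is pushed hard (over 40 N) (contact force between the fingers and carrier above 40 N).
It fails at once if the big dish is shifted by more than 20 mm (distance of big_dish from where it was at the start of the episode above 0.02 m).
It fails at once if the marker is shifted by more than 20 mm (distance of marker from where it was at the start of the episode above 0.02 m).
It also fails if it takes over 42 s, if anything falls off the work surface, if the arm or the gripper's body presses on something with over 40 N, if the wrist force passes 120 N, or if a joint passes its speed limit or range.

## Working session

There is one attempt and no reset: what is moved stays moved. The work goes in short steps, Python scripts to look and compute and a tool call to move; the robot and the scene stay as the last step left them, time stands still between calls to the robot, and variables do not carry over. Pictures are saved under pics/ and viewed, at most 14 in all, crops included, and the job is handed in when it is done.

Besides the shell and the picture viewer there is one more tool, called as name([rows], argument=value, ...), one row to a line, values as JSON. send_rows: Moves the arm, as the interface text tells. Its arguments: {"type":"object","properties":{"rows":{"type":"array","items":{"type":"array"}},"newtons":{"type":"number"}},"required":["rows"]}

```bash
ls; mkdir -p pics
cat > h.py <<'E'
import numpy as np,cv2
from station import ctrl
def img(n,save=None):
    d=ctrl.get_image(n)
    if save: cv2.imwrite('pics/'+save,d['frame'][:,:,::-1])
    np.savez('last_'+n+'.npz',**d)
    return d
def ray(d,u,v):
    T=d['cam_to_world'];r=T[:3,:3]@np.array([(u-d['cx'])/d['fx'],(v-d['cy'])/d['fy'],1.]);return T[:3,3],r
def onplane(d,u,v,z):
    o,r=ray(d,u,v);return o+r*(z-o[2])/r[2]
def cloud(d):
    v,u=np.mgrid[:400,:640];z=d['range_z'];P=np.stack([(u-d['cx'])/d['fx']*z,(v-d['cy'])/d['fy']*z,z],-1)
    T=d['cam_to_world'];return P@T[:3,:3].T+T[:3,3]
E
python3 - <<'E'
from h import *
ims=[img(n)['frame'] for n in('scene','side')]
cv2.imwrite('pics/a.png',cv2.resize(np.vstack(ims),(480,600))[:,:,::-1]) if 0 else None
cv2.imwrite('pics/s.png',ims[0][:,:,::-1]);cv2.imwrite('pics/d.png',ims[1][:,:,::-1])
o=ctrl.get_obs();print(o)
E
```

```text
pics
{'t': 0.1, 'q': array([ 1.09099070e+00,  5.33181098e-02,  1.61412946e+00, -4.81456558e-06,
        1.47596850e+00, -1.18994417e-01]), 'dq': array([-0.00037763, -0.00178073, -0.00234727,  0.000781  ,  0.00292123,
       -0.00031104]), 'effort': array([ 9.88986267e-05, -3.94905889e+01, -3.71363246e+01, -1.14358388e-04,
        3.98601580e-03,  1.64346454e-05]), 'tool_pos': array([0.22039085, 0.58427222, 0.2301853 ]), 'tool_rot': array([-5.63594995e-01, -3.09008211e+00,  2.73855678e-03]), 'contact_force': array([-0.00739772,  0.60190571, -1.29385335]), 'wrist_torque': array([ 0.04007912,  0.00078303, -0.01350007]), 'grip_force': 0.0, 'opening': 0.08557822708791567}
```

View pics/s.png

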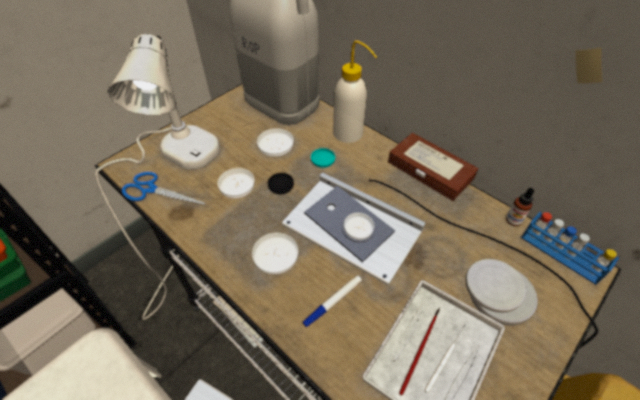

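View pics/d.png

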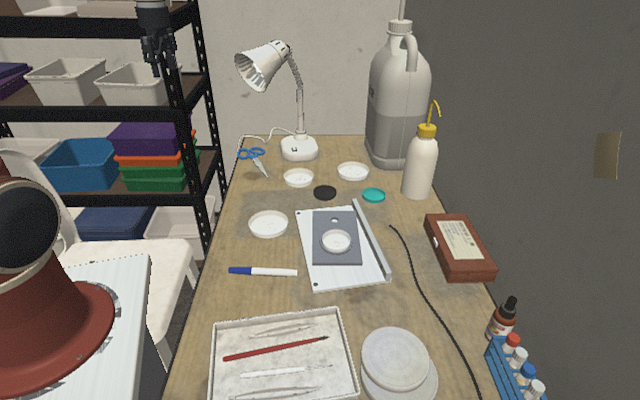

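The scene view shows the base at (355,228), with the fence on its far side. The grey carrier is at about (350,215), its hole at (331,207), and the white dish in its ring at (358,226). The side view shows the same things at (338,240), (335,218) and (336,241).

Dish candidates in the scene view:
- (358,226): white, small, in the ring. **This is the dish.**
- (275,253): the big dish, a bystander.
- (236,182) and (275,142): white, larger.
- (281,183): black.
- (322,157): turquoise.
- (500,288): stacked plates.

```bash
cat > m.py <<'E'
from h import *
def big(mask,seed=None):
    n,l,s,c=cv2.connectedComponentsWithStats(mask.astype(np.uint8))
    k=l[seed[1],seed[0]] if seed else 1+np.argmax(s[1:,4]); return l==k
E
python3 - <<'E'
from m import *
for n,pts in(('scene',dict(deck=(300,225),car=(330,222),dish=(358,226),hole=(331,207),big=(275,253),fence=(372,199),marker=(335,299))),('side',dict(deck=(320,275),car=(325,225),dish=(336,241),hole=(335,219),big=(268,223),fence=(370,240),marker=(265,272)))):
    d=dict(np.load('last_'+n+'.npz'));C=cloud(d);f=d['frame']
    print(n,d['cam_to_world'][:3,3].round(3),d['fx'])
    for k,(u,v) in pts.items(): print(k,f[v,u],cv2.cvtColor(f[v:v+1,u:u+1],cv2.COLOR_RGB2HSV)[0,0],C[v,u].round(4))
E
```

```text
scene [ 0.064 -0.11   0.688] 408.375717277931
deck [216 218 220] [105   5 220] [0.483  0.1646 0.0106]
car [110 114 124] [111  29 124] [0.5095 0.1091 0.0245]
dish [224 218 205] [ 21  22 224] [0.5193 0.0521 0.0355]
hole [206 208 209] [100   4 209] [0.5552 0.13   0.0106]
big [220 217 207] [ 23  15 220] [0.4007 0.1733 0.0119]
fence [176 177 178] [105   3 178] [0.6012 0.0571 0.0294]
marker [222 219 210] [ 23  14 222] [0.3675 0.0257 0.0158]
side [ 0.321 -0.483  0.528] 363.53594210179006
deck [223 228 225] [ 72   6 228] [ 0.4708 -0.0143  0.0099]
car [134 139 145] [106  19 145] [0.5205 0.1122 0.0245]
dish [224 222 213] [ 25  13 224] [0.5222 0.0437 0.0351]
hole [160 163 163] [ 90   5 163] [0.5503 0.1307 0.0211]
big [223 224 214] [ 33  11 224] [0.403  0.1678 0.0132]
fence [91 87 84] [13 20 91] [0.5945 0.0346 0.0279]
marker [224 227 218] [ 40  10 227] [0.3705 0.0188 0.0144]
```

Run:
```python
from m import *
a=cv2.imread('pics/s.png')[160:290,260:440];b=cv2.imread('pics/d.png')[190:300,280:405]
a=cv2.resize(a,None,fx=3,fy=3);b=cv2.resize(b,None,fx=3,fy=3)
o=np.zeros((390,800,3),np.uint8);o[:390,:540]=a;o[:330,540:800]=b[:,:260]
cv2.imwrite('pics/crop.png',o)
```

```text
(no output)
```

View pics/crop.png

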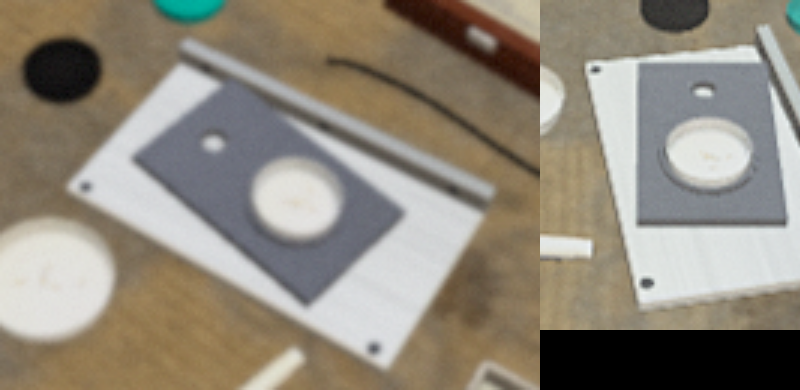

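The crop shows the white dish seated in the ring of the grey tilted carrier, with the fence behind it. The choice holds. Next I'll measure the base and carrier poses.

```bash
cat >> m.py <<'E'
def grey(d):
    h=cv2.cvtColor(d['frame'],cv2.COLOR_RGB2HSV);C=cloud(d)
    m=(abs(h[...,0].astype(int)-108)<14)&(h[...,1]>14)&(h[...,1]<70)&(h[...,2]>70)&(h[...,2]<165)
    m&=(C[...,2]>.012)&(C[...,2]<.045)&(abs(C[...,0]-.53)<.2)&(abs(C[...,1]-.07)<.2)
    return big(cv2.morphologyEx(m.astype(np.uint8),cv2.MORPH_OPEN,np.ones((2,2)))),C
def base(d):
    C=cloud(d);h=cv2.cvtColor(d['frame'],cv2.COLOR_RGB2HSV)
    m=(h[...,1]<14)&(h[...,2]>175)&(C[...,2]<.017)&(C[...,2]>.004)&(abs(C[...,0]-.53)<.2)&(abs(C[...,1]-.07)<.2)
    f=(C[...,2]>.022)&(C[...,2]<.034)&(h[...,1]<40)&(abs(C[...,0]-.57)<.12)&(abs(C[...,1]-.07)<.18)
    return m,f,C
E
python3 - <<'E'
from m import *
for n in('scene','side'):
    d=dict(np.load('last_'+n+'.npz'));g,C=grey(d)
    v,u=np.nonzero(g);P=C[g];print(n,len(P),P[:,2].min(),P[:,2].max())
    A=np.c_[P[:,:2],np.ones(len(P))];c=np.linalg.lstsq(A,P[:,2],rcond=None)[0];print(' plane grad',c[:2].round(4),np.rad2deg(np.hypot(*c[:2])))
    # project mask pixels on fitted plane
    hull=cv2.convexHull(np.c_[u,v].astype(np.int32))[:,0]
    def pl(u,v):
        o,r=ray(d,u,v);t=(c[0]*o[0]+c[1]*o[1]+c[2]-o[2])/(r[2]-c[0]*r[0]-c[1]*r[1]);return o+t*r
    H=np.array([pl(*p) for p in hull]);r=cv2.minAreaRect((H[:,:2]*1000).astype(np.float32));print(' rect',np.round(r[0],1),np.round(r[1],1),r[2]);print(cv2.boxPoints(r).round(1).tolist())
    m,f,C=base(d);m=big(cv2.morphologyEx((m|g).astype(np.uint8),cv2.MORPH_CLOSE,np.ones((3,3))))
    v,u=np.nonzero(m);hull=cv2.convexHull(np.c_[u,v].astype(np.int32))[:,0]
    # deck outline
    H=np.array([onplane(d,*p,.012) for p in hull]);q=cv2.approxPolyDP((H[:,:2]*1000).astype(np.float32),8,True)[:,0];print(' deck',q.round().tolist())
    fm=big(f&~g);ff=C[fm];print(' fence n',len(ff),'z',np.median(ff[:,2]));l=cv2.fitLine((ff[ff[:,2]>.027][:,:2]*1000).astype(np.float32),cv2.DIST_HUBER,0,.01,.01)[:,0];print(' line',l.round(3),np.rad2deg(np.arctan2(l[1],l[0])));
    s=(ff[:,:2]*1000-l[2:])@l[:2];print(' ends',(l[2:]+l[:2]*s.min()).round(1),(l[2:]+l[:2]*s.max()).round(1))
E
```

```text
scene 2230 0.00987070107431487 0.6884080384460253
 plane grad [-0.5363  0.0518] 30.872429602542095
 rect [537.7  81.7] [229.1 147.3] 66.72254943847656
[[424.79998779296875, 5.599999904632568], [560.0999755859375, -52.599998474121094], [650.5999755859375, 157.8000030517578], [515.2999877929688, 216.0]]
 deck [[582.0, -56.0], [447.0, -44.0], [478.0, 200.0], [608.0, 182.0]]
 fence n 826 z 0.02862746800802607
 line [8.60000e-02 9.96000e-01 5.98905e+02 5.81180e+01] 85.094376
 ends [588.8 -60. ] [610.1 188.5]
side 1628 0.009454248236306806 0.5282418647058795
 plane grad [-0.0853 -0.1034] 7.682542938598606
 rect [536.9  75.1] [201.5 100.7] 73.87655639648438
[[460.6000061035156, -7.699999809265137], [557.2999877929688, -35.599998474121094], [613.2000122070312, 157.89999389648438], [516.5, 185.89999389648438]]
 deck [[581.0, -67.0], [447.0, -48.0], [475.0, 196.0], [609.0, 180.0]]
 fence n 622 z 0.028546795591856466
 line [8.60000e-02 9.96000e-01 5.99811e+02 4.54280e+01] 85.09356
 ends [590.4 -63.7] [611.8 185.3]
```

Run:
```python
from m import *
for n in('scene','side'):
    C=cloud(dict(np.load('last_'+n+'.npz'))).reshape(-1,3)
    k=(C[:,2]>.1)&(C[:,2]<.6)&(C[:,0]<.75)&(C[:,0]>.15)&(C[:,1]<.8)&(C[:,1]>-.3);P=C[k]
    for y in np.arange(-.3,.8,.1):
        q=P[(P[:,1]>=y)&(P[:,1]<y+.1)]
        if len(q)>3: print(n,round(y,1),len(q),q.min(0).round(2),q.max(0).round(2))
    d=dict(np.load('last_'+n+'.npz'))
R=cv2.Rodrigues(ctrl.get_obs()['tool_rot'])[0];print(R.round(3))
w=img('wrist');T=w['cam_to_world'];o=ctrl.get_obs();print(R.T@(T[:3,3]-o['tool_pos']),(R.T@T[:3,:3]).round(3),w['fx'])
```

```text
scene -0.3 1227 [ 0.71 -0.3   0.1 ] [ 0.75 -0.22  0.34]
scene 0.3 1615 [0.41 0.35 0.1 ] [0.75 0.4  0.33]
scene 0.4 3593 [0.39 0.4  0.1 ] [0.75 0.48 0.34]
scene 0.5 13 [0.56 0.55 0.1 ] [0.58 0.56 0.11]
side -0.3 931 [ 0.71 -0.3   0.1 ] [ 0.75 -0.22  0.29]
side 0.3 881 [0.41 0.34 0.1 ] [0.75 0.4  0.32]
side 0.4 1577 [0.39 0.4  0.13] [0.75 0.5  0.34]
side 0.5 2167 [0.18 0.5  0.1 ] [0.59 0.6  0.42]
side 0.6 339 [0.22 0.6  0.24] [0.26 0.65 0.35]
side 0.7 941 [0.15 0.73 0.1 ] [0.24 0.8  0.4 ]
[[-0.936  0.353 -0.001]
 [ 0.353  0.936 -0.002]
 [ 0.    -0.002 -1.   ]]
[ 0.08111282 -0.00030056 -0.14231291] [[-0.001 -0.948 -0.319]
 [ 1.    -0.001  0.   ]
 [-0.001 -0.319  0.948]] 280.53624703801347
```

send_rows([
  [8.5,[-2,-5.4,-1],0],
  [8.5,[-2,-5.4,-1],0],
  [8.5,[-2,-5.4,-1],0],
  [8.5,[-2,-5.4,-1],0],
  [8.5,[-2,-5.4,-1],0],
])

```text
t: 0.78
tool_pos: [0.2184, 0.2951, 0.2813]
tool_rot: [0.562, 3.091, -0.001]
contact_force: [1.0, -1.1, 1.0]
opening: 0.0849
grip_force: 0.0
```

send_rows([
  [8.5,[-4.9,-2.1,1.8],0],
  [8.5,[-4.9,-2.1,1.8],0],
  [8.5,[-4.9,-2.1,1.8],0],
  [8.5,[-4.9,-2.1,1.8],0],
  [8.5,[-4.9,-2.1,1.8],0],
  [8.5,[-4.9,-2.1,1.8],0],
  [8.5,[0,0,0],-7],
  [8.5,[0,0,0],-7],
  [8.5,[0,0,0],0],
])

```text
t: 1.9
tool_pos: [0.4493, 0.075, 0.1729]
tool_rot: [-0.186, -3.135, 0.0]
contact_force: [-0.3, 0.3, 1.0]
opening: 0.085
grip_force: 0.0
```

Run:
```python
from m import *
w=img('wrist','w1.png');img('scene');img('side')
```

```text
(no output)
```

View pics/w1.png

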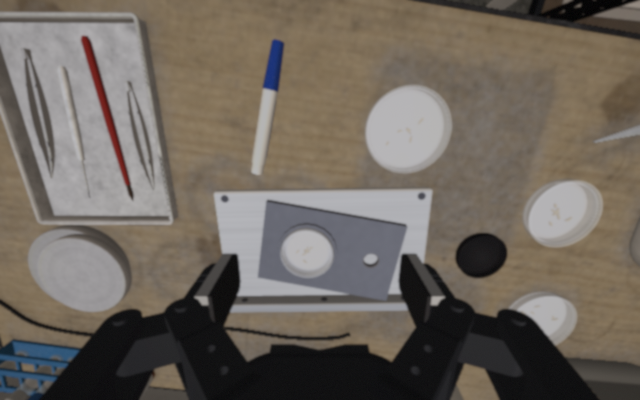

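The wrist view shows the whole deck, with near corners at (214,192) and (432,190). The carrier's corners are (268,201), (406,224), (388,299) and (259,277), its hole is at (371,259) and the dish at (307,252). The marker tip is at (257,172) and the big dish at (408,128).

```bash
cat > car.py <<'E'
from m import *
def line(pts): 
    l=cv2.fitLine(np.float32(pts),cv2.DIST_HUBER,0,.01,.01)[:,0];return l
def run(d,cc):  # cc: approx pixel corners of carrier top, quad
    f=d['frame'].astype(np.float32);C=cloud(d)
    h=cv2.cvtColor(d['frame'],cv2.COLOR_RGB2HSV)
    mask=np.zeros((400,640),np.uint8);cv2.fillPoly(mask,[np.int32(cc)],1);mask=cv2.erode(mask,np.ones((9,9)))
    m=(mask>0)&(h[...,2]<150)&(C[...,2]>.01)&(C[...,2]<.06)
    P=C[m];A=np.c_[P[:,:2],np.ones(len(P))]
    k=np.ones(len(P),bool)
    for _ in range(4):
        c=np.linalg.lstsq(A[k],P[k,2],rcond=None)[0];e=abs(A@c-P[:,2]);k=e<max(2.5*np.median(e),.001)
    return c,P[k]
def pl(d,c,u,v):
    o,r=ray(d,u,v);t=(c[0]*o[0]+c[1]*o[1]+c[2]-o[2])/(r[2]-c[0]*r[0]-c[1]*r[1]);return o+t*r
E
python3 - <<'E'
from car import *
d=dict(np.load('last_wrist.npz'));cc=[(268,201),(406,224),(388,299),(259,277)]
c,P=run(d,cc);print('plane',c.round(4),len(P))
g=cv2.cvtColor(d['frame'],cv2.COLOR_RGB2GRAY)
q=cv2.cornerSubPix(g,np.float32(cc).reshape(-1,1,2),(4,4),(-1,-1),(3,30,.01))[:,0];print(q.round(1).tolist())
W=np.array([pl(d,c,*p) for p in q]);print(W.round(4));print(np.linalg.norm(W-np.roll(W,-1,0),axis=1).round(4))
print('hole',pl(d,c,371,259).round(4),'dish',C[252,307] if 0 else cloud(d)[252,307].round(4))
e=[(214,192),(432,190)];E=np.array([onplane(d,*p,.012) for p in e]);print('near edge',E.round(4),np.rad2deg(np.arctan2(*(E[1]-E[0])[1::-1])),np.linalg.norm(E[1]-E[0]))
# near edge by column: dark->bright transition
pts=[]
for u in list(range(235,420,5)):
    col=d['frame'][178:198,u].astype(int);s=col.max(1)-col.min(1);k=np.nonzero((s<18)&(col.min(1)>150))[0]
    if len(k): pts.append(onplane(d,u,178+k[0]-.5,.012)[:2])
l=line(pts);print('edge',l,np.rad2deg(np.arctan2(l[1],l[0])),len(pts))
# fence top inner edge
Cl=cloud(d);fz=(Cl[...,2]>.025)&(Cl[...,2]<.035)&(Cl[...,0]>.57)&(Cl[...,0]<.64)&(Cl[...,1]>-.04)&(Cl[...,1]<.16)
v,u=np.nonzero(fz);l=line(Cl[fz][:,:2]);print('fence top pts',len(u),l,np.rad2deg(np.arctan2(l[1],l[0])),np.median(Cl[fz][:,2]))
n=np.array([l[1],-l[0]]);s=(Cl[fz][:,:2]-l[2:])@n;print(np.percentile(s,[2,10,50,90,98]).round(4))
print('table z',np.median(Cl[20:60,300:400,2]))
for n in(0,):
  for vv in range(150,200,3): pass
print('marker tip z',Cl[165,258].round(4),'big',Cl[128,408].round(4))
E
```

```text
plane [0.0177 0.0594 0.0109] 5799
[[266.29998779296875, 199.39999389648438], [406.29998779296875, 224.39999389648438], [386.1000061035156, 302.3999938964844], [257.6000061035156, 277.1000061035156]]
[[ 0.4608  0.0142  0.0199]
 [ 0.5049  0.1653  0.0297]
 [ 0.6064  0.1386  0.0299]
 [ 0.5584 -0.0143  0.0199]]
[0.1578 0.1049 0.1605 0.1017]
hole [0.5449 0.1241 0.0279] dish [0.5226 0.0522 0.0359]
near edge [[ 0.4474 -0.0449  0.012 ]
 [ 0.4743  0.2     0.012 ]] 83.72649610369972 0.24633389221689586
edge [0.10523061 0.9944478  0.46150994 0.08778229] 83.95954 37
fence top pts 2703 [ 0.01273844 -0.9999189   0.5947852   0.08049929] -89.27012 0.02911412339663344
[-0.0221 -0.0162 -0.0014  0.0191  0.0233]
table z -0.0003638701899114083
marker tip z [0.4225 0.0108 0.0139] big [0.4026 0.1738 0.0137]
```

send_rows([
  [6,[0.2,1.2,3],-1],
  [6,[0,0,3],0],
  [6,[0,0,3],0],
  [6,[0,0,2.3],0],
  [6,[0,0,0],0],
])

```text
t: 2.68
tool_pos: [0.447, 0.0874, 0.0584]
tool_rot: [-0.156, -3.133, 0.001]
contact_force: [0.1, -0.8, -0.6]
opening: 0.0603
grip_force: 0.0
```

Run:
```python
from m import *
w=img('wrist');s=img('side','d2.png');o=ctrl.get_obs();T=o['tool_pos'];R=cv2.Rodrigues(o['tool_rot'])[0]
print(T,R[:,0].round(3),o['opening'])
L=(cloud(w)-T)@R; k=(w['range_z']>0)&(L[...,2]>-.06)&(abs(L[...,1])<.075)&(abs(L[...,0])<.03)&(L[...,2]<.025)
v,u=np.nonzero(k);Q=L[k]
for s_ in(1,-1):
    q=Q[Q[:,1]*s_>0];b=np.histogram(q[:,2],np.arange(-.06,.026,.005));print(s_,len(q),b[0]);q=q[q[:,2]<.008];print(q.min(0).round(4),q.max(0).round(4))
    t=q[q[:,2]>np.max(q[:,2])-.012];print('tip x,y',t.min(0).round(4),t.max(0).round(4))
cv2.imwrite('pics/w2.png',np.hstack([w['frame'][150:400,120:520,::-1],cv2.resize(s['frame'][150:320,200:440,::-1],(353,250))]))
```

```text
[0.44926064 0.08743774 0.06104269] [-0.995  0.099 -0.001] 0.05997296449614697
1 5670 [2320  956  491  233  331  286  255  240  216  180  126   36    0    0
    0    0    0]
[-0.0122  0.0258 -0.06  ] [ 0.0152  0.0621 -0.0019]
tip x,y [-0.0101  0.0291 -0.0139] [ 0.0127  0.0429 -0.0019]
-1 5680 [2352  934  502  208  346  285  252  241  216  181  130   33    0    0
    0    0    0]
[-0.0121 -0.0635 -0.06  ] [ 0.0153 -0.0269 -0.0018]
tip x,y [-0.0099 -0.0439 -0.0138] [ 0.0125 -0.0302 -0.0018]
```

View pics/w2.png

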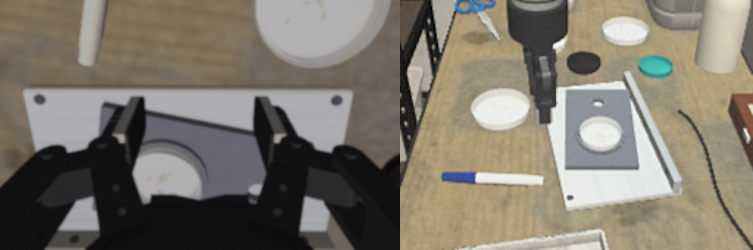

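The fingertips sit just short of the carrier's near side, clear of the big dish and the marker. The tips are about 2–3 mm behind the TCP. I'll lower and push gently toward the fence.

send_rows([
  [6,[0,0,2],0],
  [6,[0,0,1.7],0],
  [6,[0,0,1],0],
  [6,[0,0,0],0],
  [6,[-0.5,0,0],0],
  [6,[-0.4,0,0],0],
  [6,[-0.3,0,0],0],
  [6,[-0.2,0,0],0],
  [6,[0,0,0],0],
])

```text
t: 3.9
tool_pos: [0.463, 0.0859, 0.0134]
tool_rot: [0.155, 3.138, 0.0]
contact_force: [-0.8, 0.7, 1.3]
opening: 0.0605
grip_force: 0.0
```

send_rows([
  [6,[-0.2,0,0],0],
  [6,[-0.2,0,0],0],
  [6,[-0.2,0,0],0],
  [6,[-0.2,0,0],0],
  [6,[-0.2,0,0],0],
  [6,[-0.2,0,0],0],
  [6,[-0.2,0,0],0],
  [6,[0,0,0],0],
])

```text
t: 4.9
tool_pos: [0.477, 0.0845, 0.0133]
tool_rot: [0.155, 3.137, 0.0]
contact_force: [-2.1, -0.0, 0.3]
opening: 0.0598
grip_force: 0.7
```

Run:
```python
from m import *
w=img('wrist');s=img('side');c=img('scene')
cv2.imwrite('pics/w3.png',np.vstack([w['frame'][150:400,120:520,::-1],np.hstack([cv2.resize(s['frame'][190:300,280:400,::-1],(200,200)),cv2.resize(c['frame'][160:290,260:440,::-1],(200,200))])]))
```

```text
(no output)
```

View pics/w3.png

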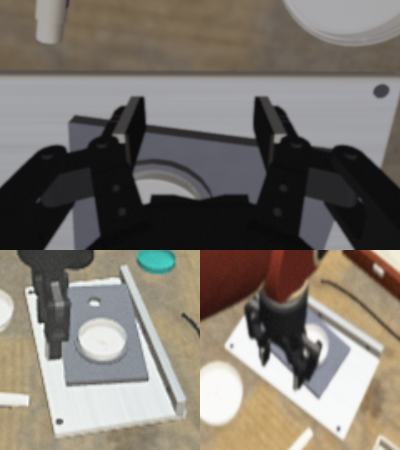

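The -y finger is touching the carrier's near side with about 2 N. The dish is still in the ring. I'll keep going.

send_rows([
  [6,[-0.2,0,0],0],
  [6,[-0.2,0,0],0],
  [6,[-0.2,0,0],0],
  [6,[-0.2,0,0],0],
  [6,[-0.1,0,0],0],
  [6,[0,0,0],0],
])

```text
t: 5.8
tool_pos: [0.4859, 0.0836, 0.0133]
tool_rot: [0.156, 3.137, 0.0]
contact_force: [-2.1, -2.5, 0.4]
opening: 0.0596
grip_force: 1.0
```

send_rows([
  [6,[-0.1,0,0],0],
  [6,[-0.1,0,0],0],
  [6,[-0.1,0,0],0],
  [6,[0,0,0],0],
])

```text
t: 6.3
tool_pos: [0.4887, 0.0833, 0.0133]
tool_rot: [-0.156, -3.138, 0.0]
contact_force: [-2.1, -1.5, 0.8]
opening: 0.0598
grip_force: 1.4
```

send_rows([
  [6,[-0.1,0,0],0],
  [6,[-0.1,0,0],0],
  [6,[0,0,0],0],
])

```text
t: 6.68
tool_pos: [0.4888, 0.0833, 0.013]
tool_rot: [-0.155, -3.133, 0.0]
contact_force: [-10.8, -2.5, 5.9]
opening: 0.06
grip_force: 4.6
```

send_rows([
  [6,[-0.1,0,0],0],
  [6,[-0.1,0,0],0],
  [6,[0,0,0],0],
])

```text
t: 7.05
tool_pos: [0.4889, 0.0833, 0.0127]
tool_rot: [-0.154, -3.127, 0.0]
contact_force: [-16.7, 0.7, 12.2]
opening: 0.0603
grip_force: 8.0
```

Run:
```python
from m import *
w=img('wrist');s=img('side');c=img('scene')
cv2.imwrite('pics/w4.png',np.vstack([w['frame'][100:400,80:560,::-1],np.hstack([cv2.resize(s['frame'][190:300,280:400,::-1],(240,240)),cv2.resize(c['frame'][160:290,260:440,::-1],(240,240))])]))
```

```text
(no output)
```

View pics/w4.png

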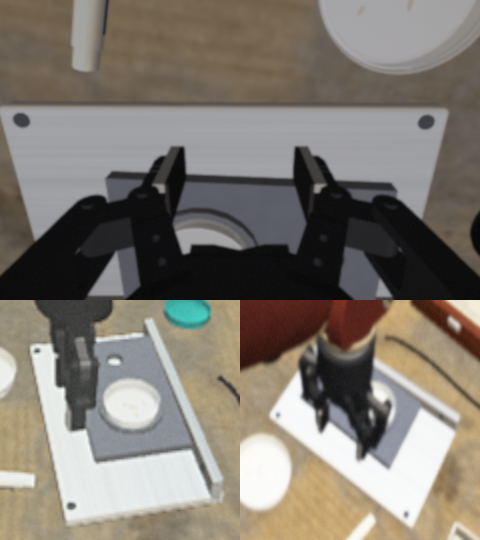

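The near side is now parallel to the deck edge and the force has risen to about 17 N with no further movement, so the plate is against the fence. I'll back off, rise and measure.

send_rows([
  [6,[0.4,0,0],0],
  [6,[1,0,0],0],
  [6,[1.5,0,-1],0],
  [6,[2,0,-4],0],
  [6,[2,0,-5],0],
  [6,[2,0,-4],0],
  [6,[0,0,0],0],
])

```text
t: 8.07
tool_pos: [0.4063, 0.0923, 0.1579]
tool_rot: [0.154, 3.127, 0.002]
contact_force: [0.3, 0.3, -0.3]
opening: 0.0601
grip_force: 0.0
```

Run:
```python
from m import *
w=img('wrist','w5.png');s=img('side','d5.png');c=img('scene','s5.png');print(ctrl.get_obs()['tool_pos'],ctrl.get_obs()['q'])
```

```text
[0.40388576 0.09182153 0.15251505] [ 4.32811341e-02 -4.32846989e-01  2.16605454e+00  2.18830151e-04
  1.40860871e+00 -1.42869010e+00]
```

View pics/w5.png

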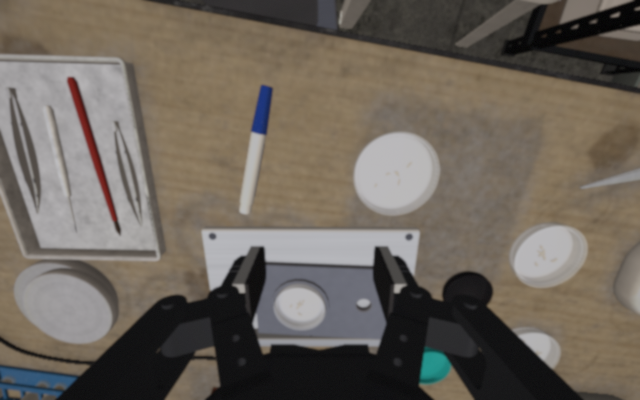

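In the wrist view the carrier is square to the fence, with its hole at (363,303) and the dish in the ring at (300,305). The marker tip is at (245,212) and the big dish at (396,173).

Run:
```python
from car import *
d=dict(np.load('last_wrist.npz'))
O=np.array([.5454,.0686]);bx=np.array([.9945,-.105]);by=np.array([.105,.9945])
B=lambda p:np.round([(p[:2]-O)@bx*1000,(p[:2]-O)@by*1000,p[2]*1000],1)
C=cloud(d)
for (u,v) in[(363,303),(345,280),(270,275),(300,305)]: print('C',B(C[v,u]))
pts=[]
for u in range(235,400,5):
    col=d['frame'][218:242,u].astype(int);s=col.max(1)-col.min(1);k=np.nonzero((s<18)&(col.min(1)>150))[0]
    if len(k): pts.append(onplane(d,u,218+k[0]-.5,.012)[:2])
l=line(pts);print('deck edge',np.rad2deg(np.arctan2(l[1],l[0])),B(np.r_[l[2:],.012]))
c,P=run(d,[(268,262),(372,262),(385,340),(258,340)]);print('plane',c.round(4),len(P))
h=cv2.cvtColor(d['frame'],cv2.COLOR_RGB2HSV)[...,2]
pts=[]
for u in range(275,370,5):
    col=h[250:278,u];k=np.nonzero(col<150)[0]
    if len(k): pts.append(pl(d,c,u,250+k[0]-.5)[:2])
l=line(pts);print('car edge',np.rad2deg(np.arctan2(l[1],l[0])),B(np.r_[l[2:],0]))
hh=(h[290:315,350:378]>165).astype(np.uint8);v,u=np.nonzero(hh);print('hole',len(u),u.mean()+350,v.mean()+290,B(pl(d,c,u.mean()+350,v.mean()+290)))
for n,uv in(('side',(336,218)),('scene',(331,207))):
    d=dict(np.load('last_'+n+'.npz'));f=cv2.cvtColor(d['frame'],cv2.COLOR_RGB2GRAY)
    u0,v0=uv;s=f[v0-14:v0+10,u0-12:u0+22];print(n);cv2.imwrite('pics/x_%s.png'%n,s)
    g=(s>165).astype(np.uint8);nn,L,S,ce=cv2.connectedComponentsWithStats(g)
    for i in range(1,nn):
        if 3<S[i,4]<90: q=ce[i]+[u0-12,v0-14];print(S[i,4],q.round(1),B(pl(d,c,*q)))
```

```text
C [13.9 64.7 11.7]
C [-31.4  39.   28.2]
C [-32.7 -47.5  20.8]
C [ -2.6 -12.2  35.5]
deck edge 83.74325 [-86.3  34.6  12. ]
plane [0.0075 0.0667 0.0158] 4873
car edge 84.10464 [-51.7  10.2   0. ]
hole 49 362.7755102040816 302.3061224489796 [-0.9 61.  28.5]
side
64 [337.4 206.8] [11.  94.5 30.8]
16 [356.1 206.1] [55.1 90.  30.5]
17 [336.6 217.9] [ 0.5 56.5 28.2]
27 [344.7 226.6] [11.6 25.8 26.2]
scene
39 [350.5 212.1] [ 4.5 15.1 25.5]
```

Run:
```python
from m import *
s=cv2.imread('pics/d5.png')[190:300,285:400];c=cv2.imread('pics/s5.png')[165:285,290:430]
s=cv2.resize(s,None,fx=3.4,fy=3.4,interpolation=2);c=cv2.resize(c,None,fx=2.9,fy=2.9,interpolation=2)
H=min(len(s),len(c));cv2.imwrite('pics/x5.png',np.hstack([s[:H],c[:H]]))
```

```text
(no output)
```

View pics/x5.png

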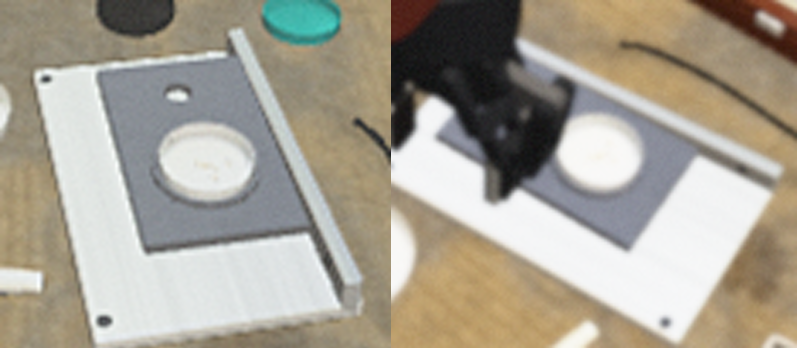

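The plate lies flush along the fence and the dish is in its ring. The slide along the fence still needs about 18 mm. I'll stage beyond the +y end with the tool turned 90°.

send_rows([
  [4,[-4.8,3.6,0],0],
  [4,[-4.8,3.6,0],0],
  [4,[-4.8,3.7,0],0],
])

```text
t: 8.6
tool_pos: [0.5591, 0.1868, 0.1505]
tool_rot: [-0.156, -3.134, 0.001]
contact_force: [0.7, 0.1, 1.6]
opening: 0.0398
grip_force: 0.0
```

send_rows([
  [4,[0,0,0],-10],
  [4,[0,0,0],-10],
  [4,[0,0,0],-10],
  [4,[0,0,0],-10],
  [4,[0,0,0],-10],
  [4,[0,0,0],-10],
  [4,[0,0,0],-10],
  [4,[0,0,0],-10],
  [4,[0,0,0],-9.4],
  [4,[0,0,0],0],
])

```text
t: 9.85
tool_pos: [0.5574, 0.1858, 0.1507]
tool_rot: [2.092, -2.339, -0.003]
contact_force: [-0.2, 0.7, 0.2]
opening: 0.0399
grip_force: 0.0
```

Run:
```python
from m import *
w=img('wrist','w6.png');o=ctrl.get_obs();T=o['tool_pos'];R=cv2.Rodrigues(o['tool_rot'])[0];print(T,R.round(3),o['q'].round(2))
```

```text
[0.55755204 0.18577542 0.15110941] [[-0.112 -0.994 -0.003]
 [-0.994  0.112 -0.001]
 [ 0.001  0.003 -1.   ]] [ 0.2   0.03  1.77  0.    1.34 -2.83]
```

View pics/w6.png

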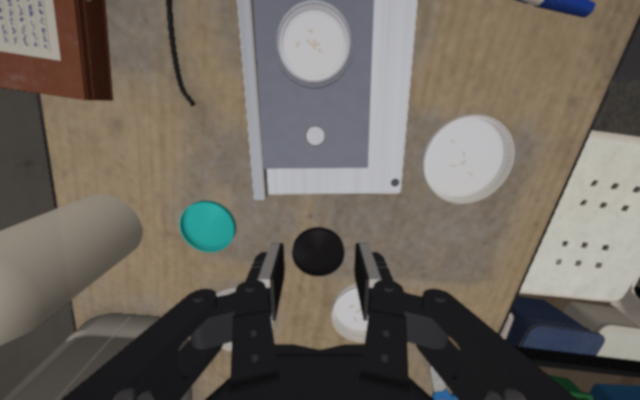

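The wrist view shows the carrier flush along the fence, with its end edge at row 168, the hole at (316,136), the deck end at row 195 and the black dish at (318,251). Next I'll get the positions relative to the tool.

Run:
```python
from h import *
d=dict(np.load('last_wrist.npz'));C=cloud(d);o=ctrl.get_obs();T=o['tool_pos'];R=cv2.Rodrigues(o['tool_rot'])[0]
L=lambda p:((p-T)@R*1000).round(1)
for n,u,v,z in(('endL',262,168,.030),('endR',368,168,.030),('deckL',268,195,.012),('deckR',402,193,.012),('hole',316,136,.029),('blk near',318,227,.013),('blk far',318,276,.0),('fence in top',264,195,.030),('dish',314,42,.035)):
    print(n,L(onplane(d,u,v,z)),'depth',L(C[v,u]),C[v,u,2].round(4))
```

```text
endL [ 25.3 -55.4 121. ] depth [ 25.  -55.6 122.2] 0.0288
endR [ 25.2  45.8 121.3] depth [ 21.3  49.  139.2] 0.0121
deckL [ -7.5 -54.6 138.9] depth [-11.5 -57.  151.4] -0.0004
deckR [ -5.4  86.3 139.4] depth [ -9.3  90.1 151.8] -0.0004
hole [ 55.1  -3.8 122.1] depth [ 53.4  -3.9 138.9] 0.0122
blk near [-43.9  -2.1 138.1] depth [-47.5  -2.1 146.1] 0.0049
blk far [-114.8   -2.2  151. ] depth [-106.4   -2.1  138.6] 0.0124
fence in top [ -1.7 -55.1 120.9] depth [ -1.8 -55.2 121.1] 0.0298
dish [131.1  -5.1 116.2] depth [131.   -5.1 115.6] 0.0357
```

send_rows([
  [4,[0,-0.7,4],0],
  [4,[0,0,4],0],
  [4,[0,0,3],0],
  [4,[0,0,1.7],0],
  [4,[0,0,1],0],
  [4,[0.4,0,0],0],
  [4,[0.3,0,0],0],
  [4,[0.2,0,0],0],
  [4,[0,0,0],0],
])

```text
t: 11.02
tool_pos: [0.5646, 0.1762, 0.0171]
tool_rot: [-2.095, 2.339, -0.001]
contact_force: [-0.6, 0.0, -0.6]
opening: 0.0399
grip_force: 0.0
```

send_rows([
  [4,[0.2,0,0],0],
  [4,[0.2,0,0],0],
  [4,[0.2,0,0],0],
  [4,[0.2,0,0],0],
  [4,[0.2,0,0],0],
  [4,[0,0,0],0],
])

```text
t: 11.78
tool_pos: [0.5628, 0.1661, 0.0161]
tool_rot: [2.096, -2.339, -0.0]
contact_force: [-0.3, 1.0, 1.7]
opening: 0.04
grip_force: 0.4
```

send_rows([
  [4,[0.2,0,0],0],
  [4,[0.2,0,0],0],
  [4,[0.2,0,0],0],
  [4,[0.2,0,0],0],
  [4,[0.2,0,0],0],
  [4,[0,0,0],0],
])

```text
t: 12.52
tool_pos: [0.5619, 0.1561, 0.0163]
tool_rot: [2.096, -2.34, 0.0]
contact_force: [-0.2, 1.1, -0.2]
opening: 0.0399
grip_force: 0.3
```

```bash
cat > v.py <<'E'
import sys
from m import *
t=sys.argv[1]
w=img('wrist');s=img('side')
cv2.imwrite('pics/%s.png'%t,np.hstack([cv2.resize(w['frame'][0:260,170:470,::-1],(461,400)),cv2.resize(s['frame'][190:300,290:400,::-1],(330,400),interpolation=2)]))
C=cloud(w);h=cv2.cvtColor(w['frame'],cv2.COLOR_RGB2HSV)
m=(h[...,1]>14)&(h[...,1]<75)&(h[...,2]>70)&(h[...,2]<165)&(abs(h[...,0].astype(int)-108)<16)&(C[...,2]>.01)&(C[...,2]<.04)&(w['range_z']>0)
P=C[big(m)];A=np.c_[P[:,:2],np.ones(len(P))];k=np.ones(len(P),bool)
for _ in range(5):
    c=np.linalg.lstsq(A[k],P[k,2],rcond=None)[0];e=abs(A@c-P[:,2]);k=e<max(2.5*np.median(e),.0008)
print(len(P),k.sum(),'plane grad',c[:2].round(4),'z range',np.percentile(P[k,2],[2,50,98]).round(4))
E
python3 v.py v7
```

```text
40720 35859 plane grad [0.0065 0.059 ] z range [0.0226 0.0262 0.0294]
```

send_rows([
  [4,[0.2,0,0],0],
  [4,[0.1,0,0],0],
  [4,[0.1,0,0],0],
  [4,[0,0,0],0],
])

```text
t: 13.12
tool_pos: [0.5615, 0.1523, 0.0162]
tool_rot: [2.096, -2.339, 0.0]
contact_force: [-0.0, 2.0, -1.1]
opening: 0.0402
grip_force: 0.7
```

send_rows([
  [4,[0.1,0,0],0],
  [4,[0.1,0,0],0],
  [4,[0,0,0],0],
])

```text
t: 13.5
tool_pos: [0.5614, 0.1501, 0.0164]
tool_rot: [2.096, -2.339, 0.001]
contact_force: [0.6, -0.7, 0.1]
opening: 0.04
grip_force: 0.0
```

```bash
python3 v.py v8
```

```text
37067 32650 plane grad [0.0001 0.0004] z range [0.0189 0.0199 0.0209]
```

View pics/v8.png

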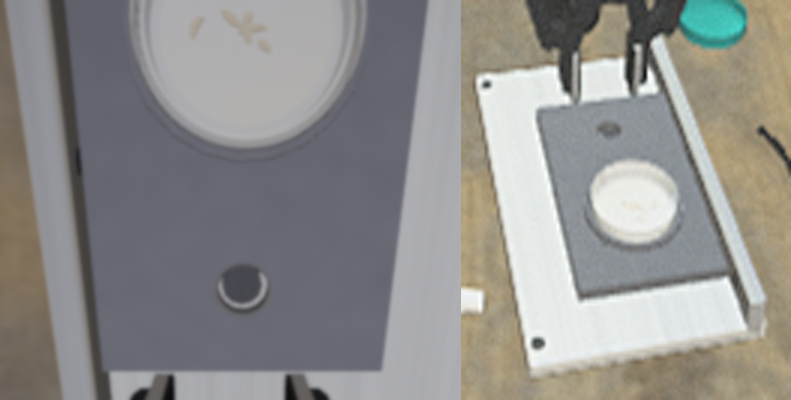

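The plate has dropped: it is flat with the pin visible inside the hole at (243,287), and the dish is still in the ring. I'll back off and check squareness.

send_rows([
  [4,[-0.5,0,0],0],
  [4,[-1,0,0],0],
  [4,[-0.5,0,-4],0],
  [4,[0,0,-5],0],
  [4,[0,0,-5],0],
  [4,[0,0,0],0],
])

```text
t: 14.35
tool_pos: [0.567, 0.1716, 0.1627]
tool_rot: [-2.091, 2.332, -0.009]
contact_force: [0.2, -0.1, -0.5]
opening: 0.04
grip_force: 0.0
```

```bash
python3 v.py v9
python3 - <<'E'
from car import *
w=dict(np.load('last_wrist.npz'));f=w['frame'].astype(int);C=cloud(w)
cv2.imwrite('pics/w9.png',w['frame'][...,::-1])
h=cv2.cvtColor(w['frame'],cv2.COLOR_RGB2HSV)
m=big((h[...,1]>14)&(h[...,1]<75)&(h[...,2]>60)&(h[...,2]<165)&(C[...,2]>.015)&(C[...,2]<.024)&(w['range_z']>0))
R=[];D=[]
for v in range(5,400,4):
    u=np.nonzero(m[v])[0]
    if len(u)>60:
        R.append((onplane(w,u[-1]+.5,v,.020))[:2])
        r=h[v,u[-1]+6:u[-1]+90];k=np.nonzero((r[:,1]>40))[0]
        if len(k): D.append(onplane(w,u[-1]+6+k[0]-.5,v,.012)[:2])
for n,q in(('plate near side',R),('deck near side',D)):
    l=line(q);print(n,len(q),np.rad2deg(np.arctan2(l[1],l[0]))%180)
E
```

```text
11805 10402 plane grad [0.0003 0.0004] z range [0.0188 0.0199 0.0211]
plate near side 23 83.59437
deck near side 23 84.4827
```

View pics/w9.png

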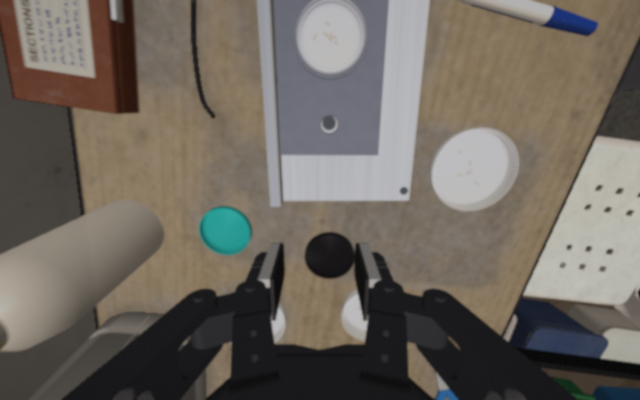

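The plate is flat (tilt under 0.001 rad) and the pin is in the hole at (329,123). It is square to the base within about 1° and lies along the fence. The dish is in the ring at (331,38), the bystanders haven't moved and the arm is clear. I'll hand it in.

```bash
python3 -c "
from station import ctrl
print(ctrl.finish_job())"
```

```text
the job is handed in; nothing more can be done
None
```

The job is handed in: at the last look the carrier lay flat over the pin, within about 1° of square to the fence and with the small dish in its ring; the big dish and marker looked unmoved and the arm was clear (no verdict came back).

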